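# Slide the kettle base home between two jars

## Robot

A 6-joint arm with a two-finger parallel gripper is mounted at the origin on a cart in front of the work surface, level with it; the furniture and walls round the work are solid. World frame = base frame: x ahead of the robot, y to its left, z up, the work surface at z = 0. Lengths are in m, angles in rad, forces in N, time in s.
With the tool pointing down it reaches from about 0.325 to 0.75 m from the base axis. Payload 7.6 kg.
Tool frame: the origin (TCP) lies at the very end of the fingers, on their centre line; the grasp point (between the pads) lies 19 mm behind it (manip.pinch_z is the z of the grasp point in the tool frame, in m); z points along the fingers, y is the line along which they close (so a half turn about z gives the same grasp; the last joint's range is limited). The gripper opens to 85 mm and grips with 20 to 120 N. Pads are 22 mm wide; open, the fingers measure 114 mm over their backs; the gripper's body (76 mm by 85 mm) begins 54 mm behind the grasp point. The pads swing forward as they close: fully open they stand 13 mm farther back than shut.
Start: joints at [1.231, 0.052, 1.401, -0, 1.689, -0.07], TCP at [0.14, 0.506, 0.231] pointing down, gripper open.
Joint ranges: [-2.9, 2.9], [-0.91, 2.17], [0.12, 2.37], [-1.06, 4.2], [0.26, 2.73], [-2.93, 2.93]. Speed limits (rad/s): [2.57, 2.57, 3.01, 3.14, 3.14, 3.14].

## Interface

Orientations are given as a rotation vector (axis times angle).
In Python, from plant import manip gives the robot as it stands.
- The arm moves only by the tool apply_moves, never from a script. Its argument "deltas" is one flat list of numbers, 7 for each row, row after row: the opening, from 0 (shut) to 1 (fully open), then the shift along the tool's x, y, z in m, then the turn, a rotation vector about the tool's x, y, z in degrees. In form: [hand, dx, dy, dz, wx, wy, wz, hand, dx, dy, dz, wx, wy, wz, ...]. A call has 1 to 20 rows; each row is the pose to reach, as a shift and turn from the pose commanded when the call began, along the tool's axes at that moment; what a row does not reach only later rows make up. A row lasts 1/12 s, in which the tool goes at most 41.7 mm and 7.16 degrees, less where a joint would pass 70% of its speed; a pose out of reach is approached as far as the arm can. A call with a gripper value outside its range is refused whole. The fingers move at their own pace and stop on an object; "force" is the grip in N (left out, the last holds). Time passes only in rows, so rows that repeat a pose let the fingers close. It gives the time, the measured TCP pose, the force, the opening and the grip force at its end, in the units of the state.
- manip.observe(): the state, without advancing time (a new reading comes with each control period).
- manip.camera(name): name is "side" or "top"; returns the picture (400x640x3 uint8, blue, green, red); there is no depth.
- manip.get_calibration(name): a dict with "intrinsics" (3x3 intrinsics, pixels), "R" (3x3) and "t" (3): a world point X has camera coordinates R X + t. Camera axes: x right, y down, z forward; pixel columns grow to the right and rows downward; lengths in m; the calibration is good to about 2 mm. A picture is of the moment at which its call begins. get_calibration takes no time and is no camera call.
- manip.hand_in(): hands the job in; it is judged then, once.
Trained networks look in the newest picture that a camera, given by its name, has taken for a name from the list of things; names that differ only in an ending like _2 or _b are one class to them, and where a whole thing is asked for, a point or a joint stands for the part that bears it (a point fixed in the world has none). Each returns a list of dicts, best first, with "confidence" (0 to 1); they miss things now and then, are a little off and sometimes report something else, mostly with a low value. They report only what shows in the picture. A call takes as long as a camera call. They do not tell look-alikes from the thing itself.
- manip.boxes_of(camera, name): "bbox" ([left, top, right, bottom] as shares, 0 to 1, of the picture: columns of its width, rows of its height, round what is visible of it).
- manip.place_of(camera, name): "location" ([column, row] as shares, 0 to 1, of the picture: columns of its width, rows of its height: a listed point, or the origin of a listed thing).
The state is a dict: "clock": time; "q": joint angles; "qd": joint speeds; "joint_torque": joint torques, N m; "eef_pos": TCP position; "tcp_rot": TCP orientation; "wrist_force": force on the tool from outside, world axes, zero at the start; "moment": the same for the moment, N m; "opening": opening from 0.0 (shut) to 1.0 (fully open); "grasp_force": force on a finger pad.
Only numpy, scipy, OpenCV 4.12 (cv2) and the standard library are available. Lean on these libraries where they do the work, as an engineer would, in place of code of your own. Each camera call takes 0.05 s, during which the arm holds its last target. There are 200 camera calls.

## Task

Push the round white kettle base along the worktop, through the narrow gap between the glass sugar jar and the tin, until it is fully home against the curved wooden rail behind them. Only push it with the fingers and leave it flat on the worktop: never grip, lift or tip it. The base may brush the jar and the tin, but do not bump these with the robot, and leave the cup, the pepper shaker and the spice jar where they stand.

Things in the scene. Friction and masses are not known exactly. Their poses are not given: they have to be found in the camera images.
- base_plate: the loose cordless base of a kettle: a flat round white disc, 155 mm across, 18 mm high (20 mm over the small raised connector at its centre), about 0.28 kg (varies by a quarter); origin at the centre of its underside, z up; its yaw is of no account
- dock: low curved rail of brown wood, fixed to the worktop, 24 mm high, 14 mm thick: a 90 degree arc of inner radius 80 mm. Origin: centre of the arc, on the worktop; +x points to the middle of the rail (inner face at x = +80 mm, rail ends at x = 57, y = -57 and +57 mm). It opens to -x; the base comes in along +x through the gap, which lies at about x = -125 mm, y = 0, square to x within 5 degrees
- dock_home (a point): centre of the base's resting place against the rail: a point on the worktop, in the dock frame 2 mm along +x from its origin; axes as the dock's
- sugar_jar: round glass sugar jar with a glass lid, 62 mm across, 77 mm high, stands fast (does not move when pushed); origin at the centre of its underside. It stands on one side of the way to the rail, the tin on the other; the free gap between them is 162 to 166 mm wide
- tin: round tin with a metal lid, white and green, 58 mm across, 72 mm high, stands fast (does not move when pushed); origin at the centre of its underside; the other post of the gap
- spice_jar: loose spice jar with a green cap, 46 mm across, 106 mm high; origin at the centre of its underside; bystander, to be left alone
- pepper: loose pepper shaker of glass with a grey cap, 44 mm across, 90 mm high; origin at the centre of its underside; bystander, to be left alone
- cup: loose light blue espresso cup, 60 mm across, 90 mm with its handle, 52 mm high; origin at the centre of the underside of cup and handle together; bystander, to be left alone
Not all that is in view belongs to the job. Several things have the shape of the dock; the one meant has the colours described above.

How it is judged:
On the way:
1. the base is in the gap between the sugar jar and the tin (x of base_plate in the frame of dock between -0.155 and -0.095 m and y of base_plate in the frame of dock between -0.015 and 0.015 m), for 0.05 s.
At the end, for the whole second after the job is handed in: The base lies flat and at rest on the worktop behind the jar and the tin, its centre within 7 mm of its home point against the curved rail (horizontal distance between base_plate and dock_home below 0.007 m and height (world z) of base_plate below 0.004 m and angle between base_plate's own z axis and vertical below 0.05 rad and linear speed of base_plate below 0.01 m/s); the robot touches nothing.
It fails at once if the base is lifted or tipped (more than 12 mm up, or more than 0.12 rad) (height (world z) of base_plate above 0.012 m or angle between base_plate's own z axis and vertical above 0.12 rad).
It fails at once if the robot bumps the sugar jar or the tin (over 5 N) (contact force between any of the arm, the fingers and sugar_jar above 5 N or contact force between any of the arm, the fingers and tin above 5 N).
It fails at once if the spice jar is moved more than 15 mm or tipped (distance of spice_jar from where it was at the start of the episode above 0.015 m or angle between spice_jar's own z axis and vertical above 0.2 rad).
It fails at once if the pepper shaker is moved more than 15 mm or tipped (distance of pepper from where it was at the start of the episode above 0.015 m or angle between pepper's own z axis and vertical above 0.2 rad).
It fails at once if the espresso cup is moved more than 15 mm or tipped (distance of cup from where it was at the start of the episode above 0.015 m or angle between cup's own z axis and vertical above 0.2 rad).
It also fails if it takes over 53 s, if anything falls off the work surface, if the arm or the gripper's body presses on something with over 40 N, if the wrist force passes 120 N, or if a joint passes its speed limit or range.

## Working session

There is one attempt and no reset: what is moved stays moved. The work goes in short steps, Python scripts to look and compute and a tool call to move; the robot and the scene stay as the last step left them, time stands still between calls to the robot, and variables do not carry over. Pictures are saved under pics/ and viewed, at most 10 in all, crops included, and the job is handed in when it is done.

Besides the shell and the picture viewer there is one more tool, called after ">>>" by a JSON object that holds its "op" and its "data", one argument or row to a line. apply_moves: Moves the arm, as the interface text tells. Its arguments: {"type":"object","properties":{"deltas":{"type":"array","items":{"type":"number"}},"force":{"type":"number"}},"required":["deltas"]}

```bash
mkdir -p pics
cat > h.py <<'E'
import numpy as np, cv2
from plant import manip
def ray(cam,u,v,z=0.0):
    c=manip.get_calibration(cam);K=np.array(c["intrinsics"]);R=np.array(c["R"]);t=np.array(c["t"])
    d=R.T@np.linalg.solve(K,[u,v,1]);o=-R.T@t
    return o+d*(z-o[2])/d[2]
def proj(cam,X):
    c=manip.get_calibration(cam);p=np.array(c["intrinsics"])@(np.array(c["R"])@np.array(X)+np.array(c["t"]))
    return p[:2]/p[2]
E
python3 - <<'E'
from h import *
for c in("top","side"):
    im=manip.camera(c);cv2.imwrite(f"pics/{c}0.png",im)
    k=manip.get_calibration(c);print(c,(-np.array(k["R"]).T@k["t"]).round(3),im.shape)
    for n in["base_plate","dock","dock_home","sugar_jar","tin","spice_jar","pepper","cup"]:
        for r in manip.place_of(c,n)[:4]:
            u=np.array(r["location"])*[640,400];print(n,round(r["confidence"],2),u.round(1),ray(c,*u).round(4)[:2])
s=manip.observe();print(s["clock"],s["eef_pos"],s["tcp_rot"],s["opening"],manip.pinch_z)
E
```

```text
top [ 0.512 -0.051  1.076] (400, 640, 3)
base_plate 0.8 [364.  214.6] [ 0.5609 -0.1291]
sugar_jar 0.64 [361.7 215.3] [ 0.5592 -0.1233]
sugar_jar 0.61 [289.4 175.5] [0.6679 0.0617]
tin 0.7 [295.7 262.3] [0.443  0.0495]
spice_jar 0.81 [327.7 146.7] [ 0.7412 -0.04  ]
pepper 0.83 [242.6 278.4] [0.4055 0.1863]
cup 0.6 [226.3 165.6] [0.6985 0.2269]
side [-0.324 -0.689  0.575] (400, 640, 3)
base_plate 0.73 [342.2 223. ] [ 0.5782 -0.1135]
dock 0.54 [259.9 199.1] [0.5465 0.1755]
dock_home 0.84 [257.2 196.1] [0.5573 0.1976]
sugar_jar 0.93 [311.8 195.4] [0.6715 0.0668]
tin 0.81 [268.  225.7] [0.4356 0.0381]
spice_jar 0.84 [351.8 198.1] [ 0.7363 -0.0441]
pepper 0.73 [221.  216.2] [0.3927 0.1812]
cup 0.86 [277.3 182.7] [0.679  0.2212]
0.9 [0.13992622 0.50603072 0.23131236] [4.22565924e-01 3.11303503e+00 1.37682272e-04] 1.0002374888919445 -0.0187
```

View pics/top0.png

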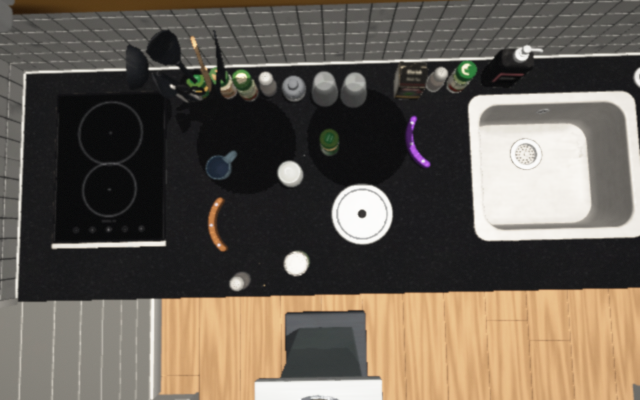

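View pics/side0.png

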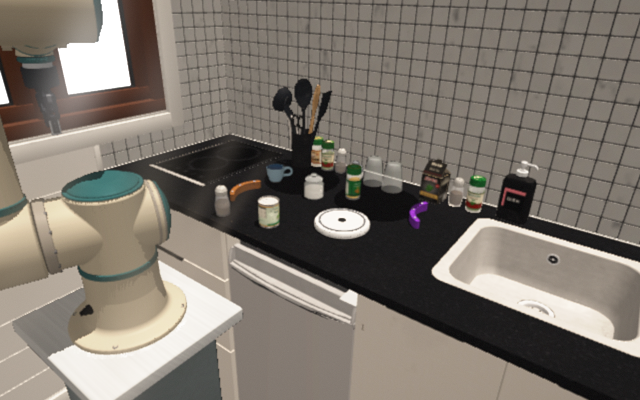

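The top view shows the disc at about (362,214), the brown rail at (210–226, 198–250) opening to the right, the jar at (290,174), the tin at (296,263), the pepper at (240,282) and the cup at (220,167). The purple arc at (417,142) is a decoy. I'll refine the disc, rail and posts by segmentation.

```bash
cat >> h.py <<'E'
from scipy.optimize import least_squares
def blob(mask,u,v):
    n,l,st,ce=cv2.connectedComponentsWithStats(mask.astype(np.uint8));
    d=[np.hypot(*(c-[u,v])) if i and st[i,4]>40 else 1e9 for i,c in enumerate(ce)];i=int(np.argmin(d));return (l==i),st[i],ce[i]
def circ(P):
    f=least_squares(lambda p:np.hypot(P[:,0]-p[0],P[:,1]-p[1])-p[2],[*P.mean(0),.08],loss="soft_l1",f_scale=.002);return f.x
def disc(im,u,v,z,r=None):
    m,st,ce=blob(im.min(2)>110,u,v)
    c=max(cv2.findContours(m.astype(np.uint8),0,1)[0],key=len)[:,0]
    h=cv2.convexHull(c)[:,0];return circ(np.array([ray("top",*p,z)[:2] for p in h.astype(float)]))
E
python3 - <<'E'
from h import *
im=cv2.imread("pics/top0.png")
print("base",disc(im,362,214,.015)); print("jar",disc(im,290,174,.06)); print("tin",disc(im,296,263,.07))
B,G,R=[im[...,i].astype(int) for i in range(3)]
m,st,ce=blob((R-B>40)&(R>70),215,224);print(st,ce)
ys,xs=np.nonzero(m);P=np.array([ray("top",x,y,.02)[:2] for x,y in zip(xs,ys)])
f=circ(P);print("rail mid radius fit",f, P.min(0),P.max(0))
f=least_squares(lambda p:np.hypot(P[:,0]-p[0],P[:,1]-p[1])-.087,[.55,.18]).x
a=np.arctan2(P[:,1]-f[1],P[:,0]-f[0]);print("fixed r",f,"angles",np.degrees([a.min(),a.max(),np.median(a)]))
big=cv2.resize(im[130:310,195:405],None,fx=3.8,fy=3.3,interpolation=cv2.INTER_CUBIC)
cv2.imwrite("pics/c.png",cv2.resize(im[130:300,195:405],None,fx=3.5,fy=3.5,interpolation=cv2.INTER_CUBIC))
E
```

```text
base [ 0.56323677 -0.12229374  0.07745516]
jar [0.66525492 0.05427004 0.03075679]
tin [0.44588408 0.04281018 0.02937298]
[208 197  19  55 457] [215.3654267  224.51422319]
rail mid radius fit [0.54951232 0.17536585 0.08556963] [0.47699433 0.2234062 ] [0.61442566 0.26912557]
fixed r [0.54962136 0.17367694] angles [ 43.75904513 143.69216658  94.34531534]
```

View pics/c.png

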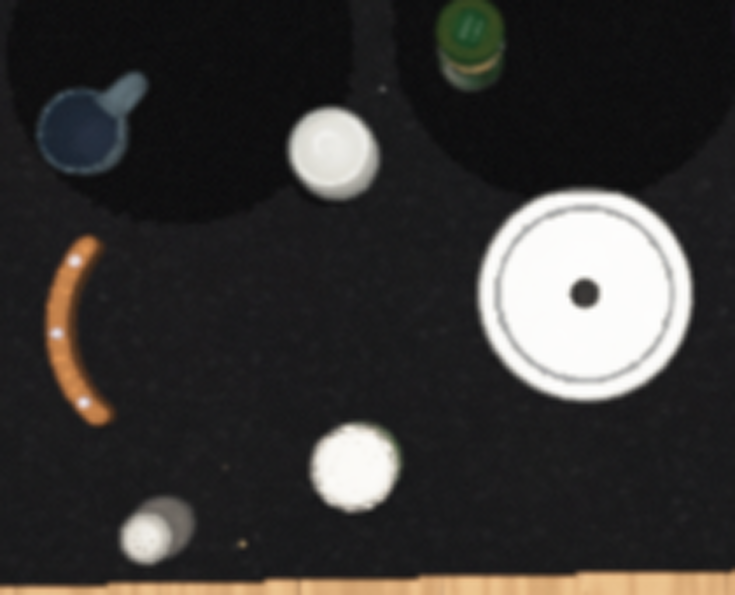

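The crop shows the disc and rail clean and the posts clear. The disc is at about (0.563,-0.122), the dock at (0.550,0.174) and the gap centre at (0.555,0.049), so the push is nearly straight at about 92.6°. I'll push with open fingers straddling the rear rim, and start by moving behind the disc.

>>> {"op": "apply_moves", "data": {
  "deltas": [1, -0.608, -0.594, 0, 0, 0, 71.9, 1, -0.608, -0.594, 0, 0, 0, 71.9, 1, -0.608, -0.594, 0, 0, 0, 71.9, 1, -0.608, -0.594, 0, 0, 0, 71.9, 1, -0.608, -0.594, 0, 0, 0, 71.9, 1, -0.608, -0.594, 0, 0, 0, 71.9, 1, -0.608, -0.594, 0, 0, 0, 71.9, 1, -0.608, -0.594, 0, 0, 0, 71.9, 1, -0.608, -0.594, 0, 0, 0, 71.9, 1, -0.608, -0.594, 0, 0, 0, 71.9, 1, -0.608, -0.594, 0, 0, 0, 71.9, 1, -0.608, -0.594, 0, 0, 0, 71.9, 1, -0.608, -0.594, 0, 0, 0, 71.9, 1, -0.608, -0.594, 0, 0, 0, 71.9, 1, -0.608, -0.594, 0, 0, 0, 71.9, 1, -0.608, -0.594, 0, 0, 0, 71.9, 1, -0.608, -0.594, 0, 0, 0, 71.9, 1, -0.608, -0.594, 0, 0, 0, 71.9, 1, -0.608, -0.594, 0, 0, 0, 71.9, 1, -0.608, -0.594, 0, 0, 0, 71.9]
}}

```text
clock: 2.57
eef_pos: [0.5599, -0.2162, 0.2311]
tcp_rot: [2.17, 2.272, 0.0]
wrist_force: [1.2, 0.7, 1.0]
opening: 1.0
grasp_force: 0.0
```

>>> {"op": "apply_moves", "data": {
  "deltas": [1, -0.014, 0.008, 0.04, 0, 0, 0, 1, -0.014, 0.008, 0.08, 0, 0, 0, 1, -0.014, 0.008, 0.12, 0, 0, 0, 1, -0.014, 0.008, 0.15, 0, 0, 0, 1, -0.014, 0.008, 0.18, 0, 0, 0, 1, -0.014, 0.008, 0.2, 0, 0, 0, 1, -0.014, 0.008, 0.2, 0, 0, 0, 1, -0.014, 0.008, 0.2, 0, 0, 0]
}}

```text
clock: 3.23
eef_pos: [0.5674, -0.2275, 0.0306]
tcp_rot: [-2.168, -2.271, 0.001]
wrist_force: [-0.3, -0.4, 1.4]
opening: 0.996
grasp_force: 0.0
```

>>> {"op": "apply_moves", "data": {
  "deltas": [1, 0, 0, 0.01, 0, 0, 0, 1, 0, 0, 0.02, 0, 0, 0, 1, 0, 0, 0.026, 0, 0, 0, 1, 0, 0, 0.026, 0, 0, 0, 1, 0, 0, 0.026, 0, 0, 0]
}}

```text
clock: 3.65
eef_pos: [0.5677, -0.2276, 0.0051]
tcp_rot: [-2.169, -2.272, 0.0]
wrist_force: [-0.7, -0.3, 0.2]
opening: 1.001
grasp_force: 0.0
```

Run:
```python
from h import *
im=manip.camera("side")
print(manip.observe()["eef_pos"],proj("side",[.5674,-.2275,.004]))
u,v=proj("side",[.5674,-.2,.03]).astype(int)
cv2.imwrite("pics/s1.png",cv2.resize(im[v-60:v+60,u-80:u+80],None,fx=5,fy=5,interpolation=cv2.INTER_CUBIC));print(u,v)
```

```text
[ 0.56802226 -0.2278119   0.00557657] [375.50958443 235.99306574]
367 224
```

View pics/s1.png

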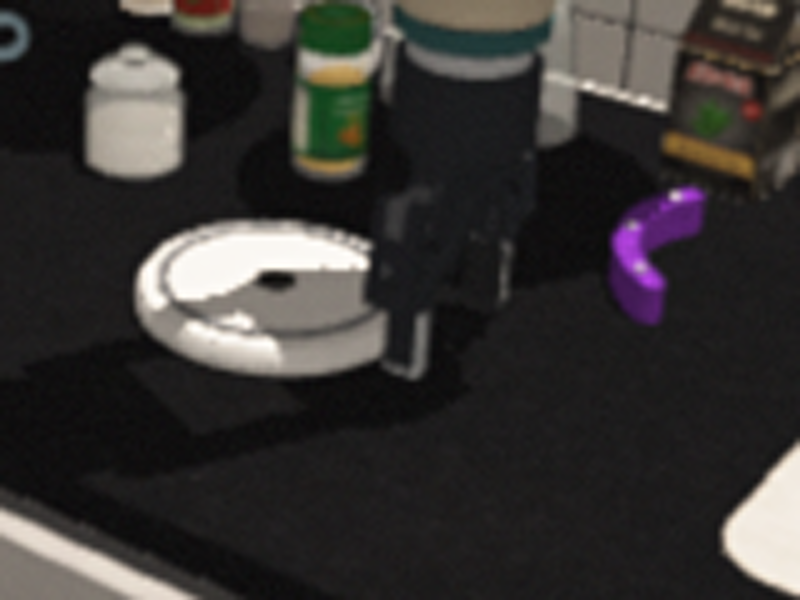

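The tips are clear of the worktop just behind the disc. Next I'll lower a little more while watching the force.

>>> {"op": "apply_moves", "data": {
  "deltas": [1, 0, 0, 0.003, 0, 0, 0, 1, 0, 0, 0.006, 0, 0, 0, 1, 0, 0, 0.009, 0, 0, 0, 1, 0, 0, 0.011, 0, 0, 0, 1, 0, 0, 0.011, 0, 0, 0, 1, 0, 0, 0.011, 0, 0, 0]
}}

```text
clock: 4.2
eef_pos: [0.5677, -0.2277, -0.006]
tcp_rot: [-2.169, -2.272, 0.0]
wrist_force: [-0.2, -0.3, 0.6]
opening: 1.0
grasp_force: 0.0
```

>>> {"op": "apply_moves", "data": {
  "deltas": [1, 0.01, 0, 0, 0, 0, 0, 1, 0.02, 0, 0, 0, 0, 0, 1, 0.026, 0, 0, 0, 0, 0, 1, 0.03, 0, 0, 0, 0, 0, 1, 0.034, 0, 0, 0, 0, 0, 1, 0.04, 0, 0, 0, 0, 0, 1, 0.047, 0, 0, 0, 0, 0, 1, 0.054, 0, 0, 0, 0, 0, 1, 0.061, 0, 0, 0, 0, 0, 1, 0.068, 0, 0, 0, 0, 0, 1, 0.075, 0, 0, 0, 0, 0, 1, 0.082, 0, 0, 0, 0, 0, 1, 0.089, 0, 0, 0, 0, 0, 1, 0.096, 0, 0, 0, 0, 0, 1, 0.103, 0, 0, 0, 0, 0, 1, 0.11, 0, 0, 0, 0, 0, 1, 0.115, 0, 0, 0, 0, 0, 1, 0.118, 0, 0, 0, 0, 0, 1, 0.12, 0, 0, 0, 0, 0, 1, 0.12, 0, 0, 0, 0, 0]
}}

```text
clock: 5.87
eef_pos: [0.5623, -0.1074, -0.0058]
tcp_rot: [-2.169, -2.272, -0.0]
wrist_force: [-0.4, 0.2, -0.2]
opening: 1.004
grasp_force: 0.1
```

Run:
```python
from h import *
im=manip.camera("top");cv2.imwrite("pics/top1f.png",im)
s=manip.observe();print(s["eef_pos"],s["wrist_force"])
cv2.imwrite("pics/top1.png",cv2.resize(im[130:300,195:405],None,fx=3.5,fy=3.5,interpolation=cv2.INTER_CUBIC))
for n in("base_plate",):
  for r in manip.place_of("top",n): u=np.array(r["location"])*[640,400];print(r["confidence"],u,ray("top",*u))
```

```text
[ 0.56228384 -0.10754084 -0.00579055] [ 0.2140304  -0.30285832 -0.38176549]
0.94 [327.488 217.32 ] [ 0.55625555 -0.0348563   0.        ]
0.37 [289.792 176.08 ] [0.66627487 0.06076817 0.        ]
```

View pics/top1.png

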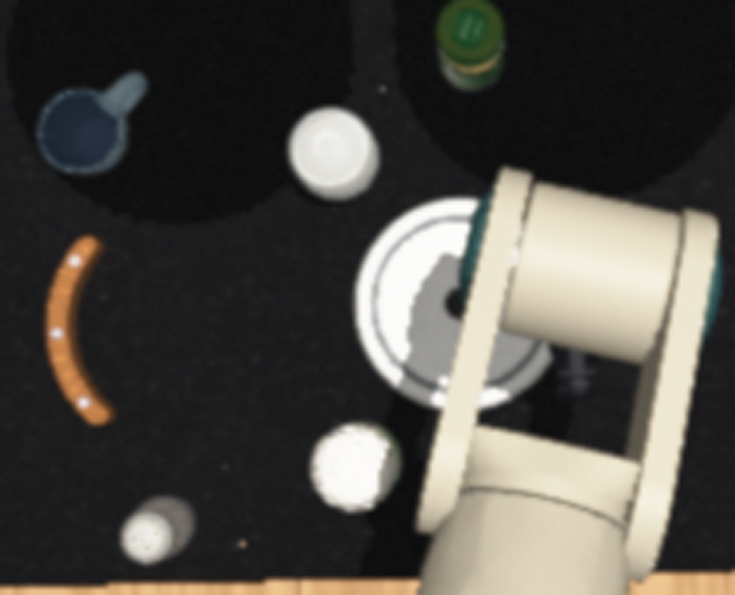

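The disc is centred in the cradle, at about crop (460,303), heading for the gap. I'll fit its centre and re-check the jar.

Run:
```python
from h import *
im=cv2.imread("pics/top1f.png")
m,st,ce=blob(im.min(2)>95,318,215)
c=max(cv2.findContours(m.astype(np.uint8),0,1)[0],key=len)[:,0].astype(float)
P=np.array([ray("top",*p,.014)[:2] for p in c])
P=P[P[:,1]>-.03]; q=np.hypot(*(P-[.558,-.033]).T); P=P[(q>.07)&(q<.085)]
print(len(P),least_squares(lambda p:np.hypot(P[:,0]-p[0],P[:,1]-p[1])-.0775,[.558,-.033],loss="soft_l1",f_scale=.001).x)
im=cv2.imread("pics/top0.png");m,_,_=blob(im.min(2)>110,290,174)
c=max(cv2.findContours(m.astype(np.uint8),0,1)[0],key=len)[:,0].astype(float)
# model: jar hull = union of projected discs r=.031 at z=0..h
hull=cv2.convexHull(c.astype(np.float32))[:,0]
a=np.linspace(0,2*np.pi,40)
for h in(.05,.06):
  def res(p):
    pts=np.float32([proj("top",[p[0]+.031*np.cos(t),p[1]+.031*np.sin(t),z]) for z in(0,h) for t in a])
    H=cv2.convexHull(pts); return [cv2.pointPolygonTest(H,(float(x),float(y)),True) for x,y in hull]
  r=least_squares(res,[.667,.058],diff_step=1e-3);print(h,r.x,np.sqrt(np.mean(r.fun**2)))
```

```text
0 [ 0.558 -0.033]
0.05 [0.66961065 0.05724848] 0.7449726177541494Traceback (most recent call last):
  File "<stdin>", line 17, in <module>
    return func(*args, **kwargs)
    result = trf(vector_fun.fun, vector_fun.jac, x0, f0, J0, lb, ub, ftol, xtol,
                 gtol, max_nfev, x_scale, loss_function, tr_solver,
                 tr_options.copy(), verbose, callback=callback_wrapped)
    return trf_no_bounds(
        fun, jac, x0, f0, J0, ftol, xtol, gtol, max_nfev, x_scale,
        loss_function, tr_solver, tr_options, verbose, callback=callback)
    J = jac(x)
    self._update_jac()
    ~~~~~~~~~~~~~~~~^^
    self.J = self.jac_wrapped(xp_copy(self.x), f0=self.f)
             ~~~~~~~~~~~~~~~~^^^^^^^^^^^^^^^^^^^^^^^^^^^^
    J, dct = approx_derivative(
             ~~~~~~~~~~~~~~~~~^
        self.fun,
        ^^^^^^^^^
    ...<2 lines>...
        **self.finite_diff_options,
        ^^^^^^^^^^^^^^^^^^^^^^^^^^^
    )
    ^
    J, _nfev = _dense_difference(fun_wrapped, x0, f0, h,
               ~~~~~~~~~~~~~~~~~^^^^^^^^^^^^^^^^^^^^^^^^
                             use_one_sided, method,
                             ^^^^^^^^^^^^^^^^^^^^^^
                             mf)
                             ^^^
    df = [f_eval - f0 for f_eval in f_evals]
                                    ^^^^^^^
    f = np.atleast_1d(self.fun(x, *self.args, **self.kwargs))
                      ~~~~~~~~^^^^^^^^^^^^^^^^^^^^^^^^^^^^^^
    return np.atleast_1d(self.fun(x))
                         ~~~~~~~~^^^
    return self.f(x, *self.args, **self.kwargs)
           ~~~~~~^^^^^^^^^^^^^^^^^^^^^^^^^^^^^^
  File "<stdin>", line 15, in res
  File "h.py", line 8, in proj
    c=manip.get_calibration(cam);p=np.array(c["intrinsics"])@(np.array(c["R"])@np.array(X)+np.array(c["t"]))
ValueError: time passes only in moves, steps and waits
```

```bash
cat > fit.py <<'E'
from h import *
def fitdisc(im,guess,ymin,thr=95):
    c0=np.array(guess,float)
    C=manip.get_calibration("top");K=np.array(C["intrinsics"]);R=np.array(C["R"]);t=np.array(C["t"])
    P=[]
    g=im.min(2).astype(np.float32)
    for a in np.radians(np.arange(0,360,3)):
        r=np.arange(.068,.088,.0005);X=np.stack([c0[0]+r*np.cos(a),c0[1]+r*np.sin(a),0*r+.014],1)
        q=(X@R.T+t)@K.T;q=(q[:,:2]/q[:,2:]).astype(np.float32)
        v=cv2.remap(g,q[:,0].reshape(1,-1),q[:,1].reshape(1,-1),1)[0]
        if v[:6].min()>thr and v[-6:].max()<80: P.append(X[np.argmin(np.abs(v-thr)),:2])
    P=np.array(P);P=P[P[:,1]>ymin]
    f=least_squares(lambda p:np.hypot(P[:,0]-p[0],P[:,1]-p[1])-.0775,c0,loss="soft_l1",f_scale=.001)
    return f.x,len(P),np.abs(f.fun).mean()
E
python3 - <<'E'
from fit import *
print(fitdisc(cv2.imread("pics/top0.png"),(.563,-.122),-1))
print(fitdisc(cv2.imread("pics/top1f.png"),(.559,-.033),-.1))
E
```

```text
(array([ 0.56303549, -0.12237034]), 120, np.float64(0.0008917951763521728))
(array([ 0.55891974, -0.03083792]), 78, np.float64(0.0005305781123582334))
```

>>> {"op": "apply_moves", "data": {
  "deltas": [1, 0.004, 0.0002, 0, 0, 0, 0, 1, 0.009, 0.0004, 0, 0, 0, 0, 1, 0.014, 0.0006, 0, 0, 0, 0, 1, 0.019, 0.0008, 0, 0, 0, 0, 1, 0.024, 0.001, 0, 0, 0, 0, 1, 0.029, 0.0012, 0, 0, 0, 0, 1, 0.034, 0.0014, 0, 0, 0, 0, 1, 0.039, 0.0016, 0, 0, 0, 0, 1, 0.044, 0.0016, 0, 0, 0, 0, 1, 0.049, 0.0016, 0, 0, 0, 0, 1, 0.054, 0.0016, 0, 0, 0, 0, 1, 0.059, 0.0016, 0, 0, 0, 0, 1, 0.064, 0.0016, 0, 0, 0, 0, 1, 0.069, 0.0016, 0, 0, 0, 0, 1, 0.074, 0.0016, 0, 0, 0, 0, 1, 0.079, 0.0016, 0, 0, 0, 0, 1, 0.082, 0.0016, 0, 0, 0, 0, 1, 0.084, 0.0016, 0, 0, 0, 0, 1, 0.084, 0.0016, 0, 0, 0, 0]
}}

```text
clock: 7.55
eef_pos: [0.5601, -0.0234, -0.0057]
tcp_rot: [-2.169, -2.272, -0.0]
wrist_force: [-0.5, -1.2, -0.3]
opening: 1.004
grasp_force: 0.0
```

Run:
```python
from fit import *
im=manip.camera("top");cv2.imwrite("pics/top2f.png",im)
s=manip.observe();print(s["eef_pos"],s["wrist_force"])
cv2.imwrite("pics/top2.png",cv2.resize(im[130:300,195:405],None,fx=3.5,fy=3.5,interpolation=cv2.INTER_CUBIC))
try: print(fitdisc(im,(.5565,.053),-.1))
except Exception as e: print(e)
```

```text
[ 0.56010487 -0.02359083 -0.00563615] [-0.58840131 -0.82085469  0.4767816 ]
(array([0.55637429, 0.0534773 ]), 66, np.float64(0.000763760285250101))
```

View pics/top2.png

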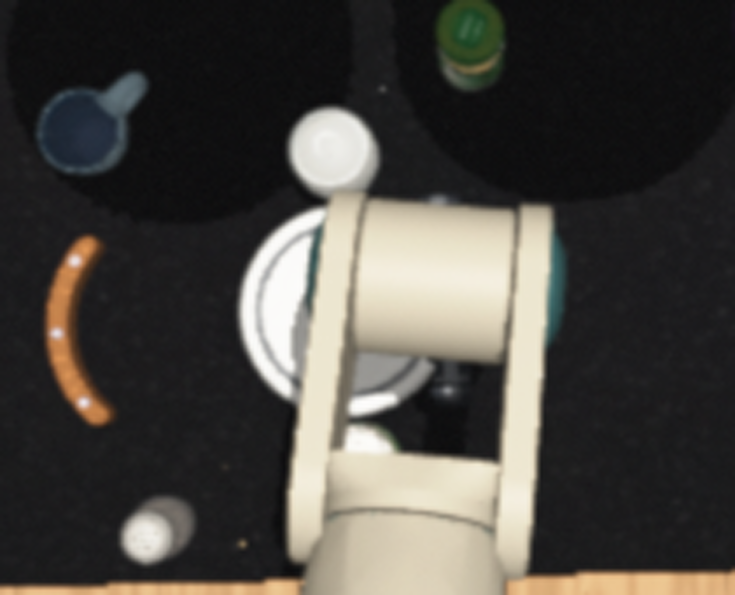

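The disc sits in the gap at (0.556,0.053), touching neither post, and the arm is clear. Next I'll push on toward the rail.

>>> {"op": "apply_moves", "data": {
  "deltas": [1, 0.005, 0, 0, 0, 0, 0, 1, 0.011, 0, 0, 0, 0, 0, 1, 0.017, 0, 0, 0, 0, 0, 1, 0.023, 0, 0, 0, 0, 0, 1, 0.029, 0, 0, 0, 0, 0, 1, 0.035, -0.0003, 0, 0, 0, 0, 1, 0.041, -0.0006, 0, 0, 0, 0, 1, 0.047, -0.0008, 0, 0, 0, 0, 1, 0.053, -0.001, 0, 0, 0, 0, 1, 0.059, -0.0012, 0, 0, 0, 0, 1, 0.065, -0.0014, 0, 0, 0, 0, 1, 0.071, -0.0016, 0, 0, 0, 0, 1, 0.077, -0.0018, 0, 0, 0, 0, 1, 0.083, -0.0019, 0, 0, 0, 0, 1, 0.089, -0.0019, 0, 0, 0, 0, 1, 0.095, -0.0019, 0, 0, 0, 0, 1, 0.1, -0.0019, 0, 0, 0, 0, 1, 0.104, -0.0019, 0, 0, 0, 0, 1, 0.107, -0.0019, 0, 0, 0, 0, 1, 0.108, -0.0019, 0, 0, 0, 0]
}}

```text
clock: 9.27
eef_pos: [0.5531, 0.0844, -0.0057]
tcp_rot: [-2.169, -2.272, -0.0]
wrist_force: [-0.0, -2.2, -0.1]
opening: 1.001
grasp_force: 0.9
```

Run:
```python
from fit import *
im=manip.camera("top")
s=manip.observe();print(s["eef_pos"],s["wrist_force"])
cv2.imwrite("pics/top3.png",cv2.resize(im[130:300,195:405],None,fx=3.5,fy=3.5,interpolation=cv2.INTER_CUBIC))
try: print(fitdisc(im,(.550,.161),-.1))
except Exception as e: print(e)
```

```text
[ 0.55312324  0.08431631 -0.00574759] [ 0.33394207 -1.14165976  0.84949435]
(array([0.54938129, 0.16072765]), 67, np.float64(0.001059819865381342))
```

View pics/top3.png

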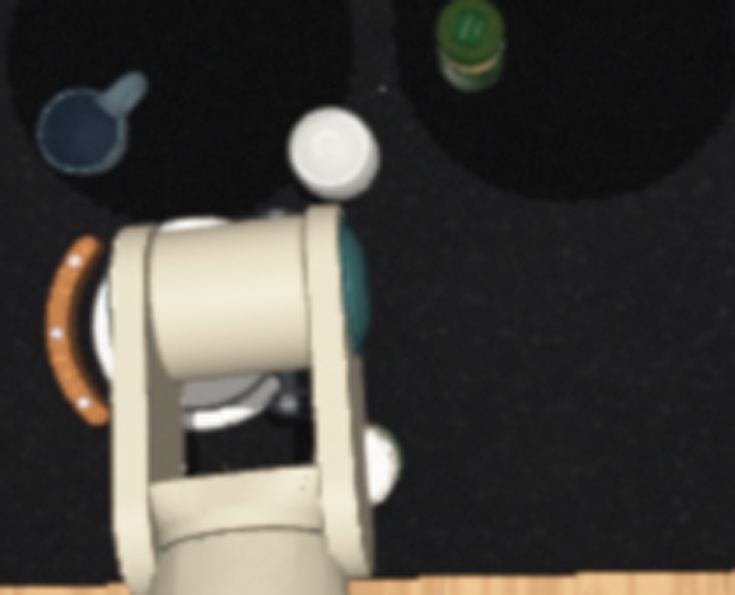

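The disc has passed the posts, about 15 mm short of the rail and in line with it. The last stretch goes slowly, watching the force.

>>> {"op": "apply_moves", "data": {
  "deltas": [1, 0.002, 0, 0, 0, 0, 0, 1, 0.004, 0, 0, 0, 0, 0, 1, 0.006, 0, 0, 0, 0, 0, 1, 0.008, 0, 0, 0, 0, 0, 1, 0.01, 0, 0, 0, 0, 0, 1, 0.012, 0, 0, 0, 0, 0, 1, 0.013, 0, 0, 0, 0, 0, 1, 0.014, 0, 0, 0, 0, 0, 1, 0.014, 0, 0, 0, 0, 0]
}}

```text
clock: 10.07
eef_pos: [0.5525, 0.0982, -0.0057]
tcp_rot: [-2.169, -2.272, -0.0]
wrist_force: [0.8, -0.4, 0.4]
opening: 1.004
grasp_force: 0.5
```

>>> {"op": "apply_moves", "data": {
  "deltas": [1, 0.0005, 0, 0, 0, 0, 0, 1, 0.001, 0, 0, 0, 0, 0, 1, 0.0015, 0, 0, 0, 0, 0, 1, 0.0015, 0, 0, 0, 0, 0]
}}

```text
clock: 10.4
eef_pos: [0.5524, 0.0995, -0.0057]
tcp_rot: [-2.17, -2.272, -0.0]
wrist_force: [0.0, -2.0, 0.7]
opening: 1.001
grasp_force: 0.8
```

>>> {"op": "apply_moves", "data": {
  "deltas": [1, 0.0005, 0, 0, 0, 0, 0, 1, 0.001, 0, 0, 0, 0, 0, 1, 0.0015, 0, 0, 0, 0, 0, 1, 0.0015, 0, 0, 0, 0, 0]
}}

```text
clock: 10.73
eef_pos: [0.5524, 0.1006, -0.0057]
tcp_rot: [2.169, 2.272, -0.001]
wrist_force: [-0.1, -3.5, 0.7]
opening: 0.998
grasp_force: 1.5
```

>>> {"op": "apply_moves", "data": {
  "deltas": [1, 0.0005, 0, 0, 0, 0, 0, 1, 0.001, 0, 0, 0, 0, 0, 1, 0.001, 0, 0, 0, 0, 0]
}}

```text
clock: 10.98
eef_pos: [0.5524, 0.1009, -0.0057]
tcp_rot: [2.169, 2.271, -0.002]
wrist_force: [1.3, -8.2, 1.5]
opening: 1.004
grasp_force: 3.0
```

The disc has met the rail: motion has stalled and the force is rising. I'll give it a small seating nudge, then back off and lift.

>>> {"op": "apply_moves", "data": {
  "deltas": [1, 0.001, 0, 0, 0, 0, 0, 1, 0.001, 0, 0, 0, 0, 0]
}}

```text
clock: 11.15
eef_pos: [0.5525, 0.1011, -0.0057]
tcp_rot: [2.169, 2.27, -0.003]
wrist_force: [-0.1, -10.8, 1.4]
opening: 0.998
grasp_force: 4.4
```

>>> {"op": "apply_moves", "data": {
  "deltas": [1, -0.003, 0, 0, 0, 0, 0, 1, -0.01, 0, 0, 0, 0, 0, 1, -0.02, 0, 0, 0, 0, 0, 1, -0.02, 0, 0, 0, 0, 0, 1, -0.02, 0, -0.03, 0, 0, 0, 1, -0.02, 0, -0.07, 0, 0, 0, 1, -0.02, 0, -0.11, 0, 0, 0, 1, -0.02, 0, -0.15, 0, 0, 0, 1, -0.02, 0, -0.19, 0, 0, 0, 1, -0.05, 0, -0.2, 0, 0, 0, 1, -0.09, 0, -0.2, 0, 0, 0, 1, -0.13, 0, -0.2, 0, 0, 0, 1, -0.17, 0, -0.2, 0, 0, 0, 1, -0.21, 0, -0.2, 0, 0, 0, 1, -0.25, 0, -0.2, 0, 0, 0, 1, -0.29, 0, -0.2, 0, 0, 0, 1, -0.29, 0, -0.2, 0, 0, 0, 1, -0.29, 0, -0.2, 0, 0, 0]
}}

```text
clock: 12.65
eef_pos: [0.5652, -0.1886, 0.1937]
tcp_rot: [-2.173, -2.268, -0.0]
wrist_force: [-0.3, 0.5, 0.2]
opening: 1.001
grasp_force: 0.0
```

Run:
```python
from fit import *
im=manip.camera("top")
s=manip.observe();print(s["eef_pos"],s["wrist_force"])
cv2.imwrite("pics/top4.png",cv2.resize(im[130:300,195:405],None,fx=3.5,fy=3.5,interpolation=cv2.INTER_CUBIC))
print(fitdisc(im,(.549,.177),-.1))
```

```text
[ 0.56547356 -0.18707743  0.1939295 ] [0.12950399 0.15073028 0.08149579]
(array([0.54864876, 0.17455157]), 105, np.float64(0.0012552718002437006))
```

View pics/top4.png

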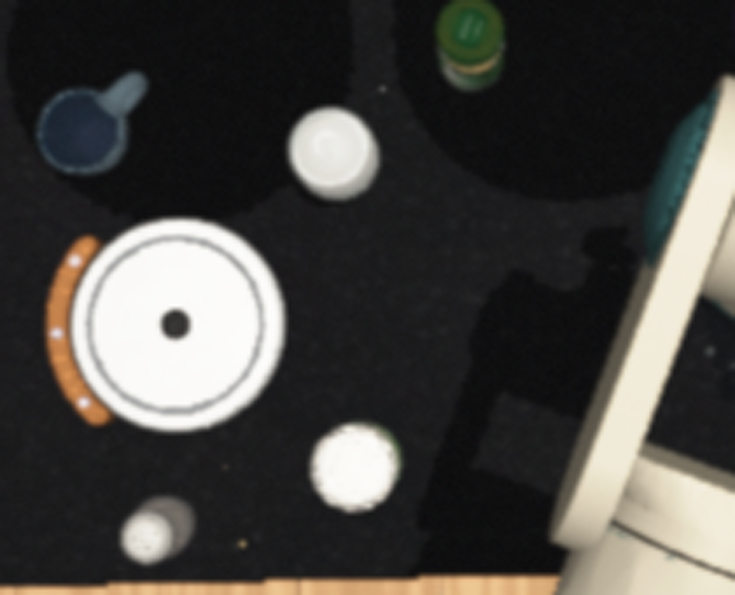

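The disc lies flush in the rail, centred at crop (175,324), with even contact along the arc and everything else where it was. Handing in.

```bash
python3 -c "
from plant import manip
print(manip.hand_in())"
```

```text
the job is handed in; nothing more can be done
None
```

I pushed the kettle base through the gap and home against the brown rail, and handed the job in; the last picture shows it flush along the arc with everything else unmoved, but no verdict came back.

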